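Pack out and lock a heatsink in the bench clamp

TASK

Clamp the heatsink in the quick-action bench clamp: try the packing pieces from the slotted holder in the gap between the clamp's pad and the heatsink, and leave standing in it, down on the base plate, the thickest piece that goes in without forcing. Then swing the clamp's lever fully over so that the piece is gripped tight; the pad has only a short stroke, so a thinner piece stays loose and a thicker one overloads its spring. At the end the other two pieces stand in the holder, and the solder spool and the flux vial have been left where they were.

Things in the scene. Friction and masses are not known exactly. Their poses are not given: they have to be found in the camera images.
- clamp: bench clamp, screwed down: steel base plate 185 x 84 mm, 12 mm thick, with a grey housing (62 x 50 mm, top 36 mm above the bench). Origin: on the clamping axis at the plate's underside, 5 mm ahead of the open pad's face. x points from the housing and pad to the heatsink, z up. Nothing within 50 mm of the gap along x is higher than 39 mm above the bench
- pad_face (a point): middle of the upper edge of the dark pad's front face, 33.5 mm above the bench; the face looks along the clamp's x, is 36 mm wide (y), reaches down to the plate, upper edge rounded to 3 mm. Facing it a loose finned heatsink (30 mm along x, 36 wide, top 34 mm above the bench) stands against a stop screwed on elsewhere each time: with the lever open the gap is 9.8 to 18 mm, to be found by trying
- pad (a joint): how far the sprung pad is pushed back along the clamp's -x against its spring, m: 0 to 0.0075. It yields only to pushes of more than 14 N (2 N more for each mm). With the right piece and the lever fully over it ends up 0 to 0.0037; over 0.0042 the spring is overloaded: the piece is too thick and was forced in
- lever (a joint): clamp lever, rad: 0 = open (points along the clamp's -y), 1.571 = fully over (along the clamp's -x). Turns clockwise from above, 2 N of friction at the knob, stays where left. Its cam moves the pad up to 3.7 mm towards the heatsink, in proportion. A piece over 3.7 mm thinner than the gap is not gripped; one over 0.5 mm thicker overloads the pad's spring
- lever_knob (a point): centre of the black ball knob (24 mm diameter) that stands up on the end of the lever, 65.5 mm above the bench, 75 mm from the pivot; below it are a thin neck and the flat lever arm, whose top is 45.5 mm above the bench
- lever_pivot (a point): point on the lever's upright pivot axis, at the knob's height (65.5 mm above the bench); fixed in the clamp
- holder: wooden holder for the packing pieces, fixed, 166 x 50 mm, 20 mm high. Three slots run across it, at x = -52, 0 and +52 mm, each 19 mm wide (x), 40 mm long (y), their floor 6 mm above the bench, end walls 14 mm high. Origin: centre of its underside; x along its length, z up
- packing_thin: plain aluminium packing piece, the thinnest of three: 9 mm thick (its x), 34 mm wide (its y), 60 mm tall (its z), about 50 g, the lower long edges rounded to 2 mm. Origin: centre of the underside. At the start it stands upright in one of the holder's three slots (which one varies), thickness along the holder's x
- packing_middle: plain aluminium packing piece, the middle one of three: 12 mm thick (its x), 34 mm wide (its y), 60 mm tall (its z), about 66 g, the lower long edges rounded to 2 mm. Origin: centre of the underside. At the start it stands upright in one of the holder's three slots (which one varies), thickness along the holder's x
- packing_thick: plain aluminium packing piece, the thickest of three: 15 mm thick (its x), 34 mm wide (its y), 60 mm tall (its z), about 83 g, the lower long edges rounded to 2 mm. Origin: centre of the underside. At the start it stands upright in one of the holder's three slots (which one varies), thickness along the holder's x
- solder_spool: spool of solder standing on its flange between holder and clamp, 63 mm diameter, 42 mm high; to be left alone. Origin: centre of its underside
- flux_vial: small clear glass vial with a beige cap standing in front of the clamp, 27 mm diameter, 68 mm high; to be left alone. Origin: centre of its underside
There are look-alikes about, which are no part of the job. Leave any purple look-alike of the packing_thin alone.

How it is judged:
At the end, for the whole second after the job is handed in: lever fully over (within 0.12 rad), pad pushed back less than 4.2 mm (spring not overloaded); one piece upright (0.12 rad) on the clamp's plate (2.5 mm), gripped with over 7 N; the other two upright (0.2 rad) on the floor of the holder's slots (3 mm) (value of joint lever above 1.45 rad and value of joint pad below 0.0042 m and ((contact force between packing_thin and clamp above 7 N and angle between packing_thin's own z axis and vertical below 0.12 rad and z of packing_thin in the frame of clamp below 0.0145 m and z of each of packing_middle, packing_thick in the frame of holder below 0.009 m and angle between each of packing_middle, packing_thick's own z axis and vertical below 0.2 rad and x of packing_middle in the frame of holder between -0.065 and 0.065 m and y of packing_middle in the frame of holder between -0.02 and 0.02 m and x of packing_thick in the frame of holder between -0.065 and 0.065 m and y of packing_thick in the frame of holder between -0.02 and 0.02 m) or (contact force between packing_middle and clamp above 7 N and angle between packing_middle's own z axis and vertical below 0.12 rad and z of packing_middle in the frame of clamp below 0.0145 m and z of each of packing_thin, packing_thick in the frame of holder below 0.009 m and angle between each of packing_thin, packing_thick's own z axis and vertical below 0.2 rad and x of packing_thin in the frame of holder between -0.065 and 0.065 m and y of packing_thin in the frame of holder between -0.02 and 0.02 m and x of packing_thick in the frame of holder between -0.065 and 0.065 m and y of packing_thick in the frame of holder between -0.02 and 0.02 m) or (contact force between packing_thick and clamp above 7 N and angle between packing_thick's own z axis and vertical below 0.12 rad and z of packing_thick in the frame of clamp below 0.0145 m and z of each of packing_thin, packing_middle in the frame of holder below 0.009 m and angle between each of packing_thin, packing_middle's own z axis and vertical below 0.2 rad and x of packing_thin in the frame of holder between -0.065 and 0.065 m and y of packing_thin in the frame of holder between -0.02 and 0.02 m and x of packing_middle in the frame of holder between -0.065 and 0.065 m and y of packing_middle in the frame of holder between -0.02 and 0.02 m))); the robot touches nothing.
It fails at once if the solder spool is moved by more than 20 mm (distance of solder_spool from where it was at the start of the episode above 0.02 m).
It fails at once if the flux vial is moved by more than 20 mm (distance of flux_vial from where it was at the start of the episode above 0.02 m).
It also fails if it takes over 69 s, if anything falls off the work surface, if the arm or the gripper's body presses on something with over 40 N, if the wrist force passes 120 N, or if a joint passes its speed limit or range.

ROBOT

A 7-joint arm with a two-finger parallel gripper is mounted at the origin on a cart in front of the work surface, level with it; the furniture and walls round the work are solid. World frame = base frame: x ahead of the robot, y to its left, z up, the work surface at z = 0. Lengths are in m, angles in rad, forces in N, time in s.
With the tool pointing down it reaches from about 0.425 to 0.925 m from the base axis. Payload 6.8 kg.
Tool frame: the origin (TCP) lies on the centre line of the jaws, within the pads' length; the fingertips stand 25 mm ahead of it and the grasp point (between the pads) lies 6 mm ahead of it; z points along the fingers, y is the line along which they close (so a half turn about z gives the same grasp; the last joint's range is limited). The gripper opens to 85 mm and grips with 20 to 120 N. Pads are 22 mm wide; open, the fingers measure 114 mm over their backs; the gripper's body (76 mm by 85 mm) begins 54 mm behind the grasp point. The pads swing forward as they close: fully open they stand 13 mm farther back than shut.
Start: joints at [-1.266, 0.477, 0.022, 1.555, -0.011, 1.109, -0.083], TCP at [0.271, 0.618, 0.256] pointing down, gripper open.
Joint ranges: [-2.96, 2.96], [-0.34, 2.1], [-1.41, 1.46], [0.24, 2.44], [-1.37, 4.51], [0.17, 1.92], [-2.96, 2.96]. Speed limits (rad/s): [2.39, 2.39, 3.14, 3.14, 3.14, 3.14, 3.14].

INTERFACE

Orientations are given as a rotation vector (axis times angle).
In Python, from bench import telemetry, grab_frame, job gives the robot as it stands.
- The arm moves only by the tool apply_moves, never from a script. Its argument "rows" is a list of rows, each a list of 2 entries, a list of its own where there are three numbers: the shift along the tool's x, y, z each as a share of 250 mm, from -1 to 1, then the turn, a rotation vector about the tool's x, y, z each as a share of pi rad, from -1 to 1. A call has 1 to 10 rows; each row is the pose to reach, as a shift and turn from the pose commanded when the call began, along the tool's axes at that moment, turning the shorter way round; what a row does not reach only later rows make up. A row lasts 1/8 s, in which the tool goes at most 62.5 mm and 10.7 degrees, less where a joint would pass 70% of its speed; a pose out of reach is approached as far as the arm can. A call with a number of a shift or a turn outside -1 to 1 is refused whole. A call with a gripper value outside its range is refused whole. "jaw" is the gripper's target within -1 to 1 (fully open at 1, half-way at 0, shut at -1), set as the call begins (left out, the last holds). The fingers move at their own pace and stop on an object; "newtons" is the grip in N (left out, the last holds). Time passes only in rows, so rows that repeat a pose let the fingers close. It gives the time, the measured TCP pose, the force, the opening and the grip force at its end, in the units of the state.
- telemetry.get_obs(): the state, without advancing time (a new reading comes with each control period).
- grab_frame(name): name is "scene" or "top"; returns a dict with "frame" (400x640x3 uint8, red, green, blue), "vertical_fov" (degrees; the focal length in pixels is half the picture's height over the tangent of half this angle, whatever the lens; pixels are square), "cx", "cy" (the principal point, pixels), "origin" and "attitude" of the camera in the world. Camera axes: x right, y up, looking along -z (the intrinsics and any distortion apply to the point x, -y, -z); pixel columns grow to the right and rows downward; lengths in m; the calibration is good to about 2 mm. A picture is of the moment at which its call begins. There is no depth.
- job.hand_in(): hands the job in; it is judged then, once.
The state is a dict: "clock": time; "joints": joint angles; "qvel": joint speeds; "tau": joint torques, N m; "tcp_pos": TCP position; "orientation": TCP orientation; "contact_force": force on the tool from outside, world axes, zero at the start; "moment": the same for the moment, N m; "grip_width": finger opening in m; "gripper_force": force on a finger pad.
Only numpy, scipy, OpenCV 4.12 (cv2) and the standard library are available. Lean on these libraries where they do the work, as an engineer would, in place of code of your own. Each camera call takes 0.05 s, during which the arm holds its last target. There are 200 camera calls.

## Working session

There is one attempt and no reset: what is moved stays moved. The work goes in short steps, Python scripts to look and compute and a tool call to move; the robot and the scene stay as the last step left them, time stands still between calls to the robot, and variables do not carry over. Pictures are saved under pics/ and viewed, at most 10 in all, crops included, and the job is handed in when it is done.

Besides the shell and the picture viewer there is one more tool, called after "Request:" as name(argument=value, ...), one argument or row to a line, values as JSON. apply_moves: Moves the arm, as the interface text tells. Its arguments: {"type":"object","properties":{"rows":{"type":"array"},"jaw":{"type":"number"},"newtons":{"type":"number"}},"required":["rows"]}

```bash
mkdir -p pics; ls
python3 - <<'E'
from bench import telemetry, grab_frame
import cv2,numpy as np
o=telemetry.get_obs();print({k:np.round(v,3).tolist() for k,v in o.items()})
for n in("scene","top"):
    f=grab_frame(n);print(n,{k:v for k,v in f.items() if k!="frame"})
    cv2.imwrite(f"pics/{n}0.png",f["frame"][:,:,::-1])
E
```

```text
pics
{'clock': 0.0, 'joints': [-1.266, 0.478, 0.022, 1.556, -0.011, 1.109, -0.083], 'qvel': [-0.0, -0.001, 0.002, 0.001, 0.001, -0.001, 0.002], 'tau': [0.0, -59.645, 1.608, -28.12, 0.013, 0.009, 0.0], 'tcp_pos': [0.271, 0.618, 0.255], 'orientation': [-0.644, -3.075, 0.003], 'contact_force': [0.405, -1.175, -0.292], 'moment': [0.017, 0.017, -0.002], 'gripper_force': 0.0, 'grip_width': 0.085}
scene {'vertical_fov': 54.359590596984795, 'cx': 324.1857715833611, 'cy': 202.98164539164537, 'origin': array([ 0.02495027, -0.57468444,  0.56192382]), 'attitude': array([ 0.9425979 , -0.37446207, -0.68095185])}
top {'vertical_fov': 57.876993136060534, 'cx': 318.65301199494365, 'cy': 196.4715208829256, 'origin': array([ 0.39951688, -0.05568151,  0.90171774]), 'attitude': array([ 0.09714443, -0.10206042, -1.53946934])}
```

View pics/scene0.png

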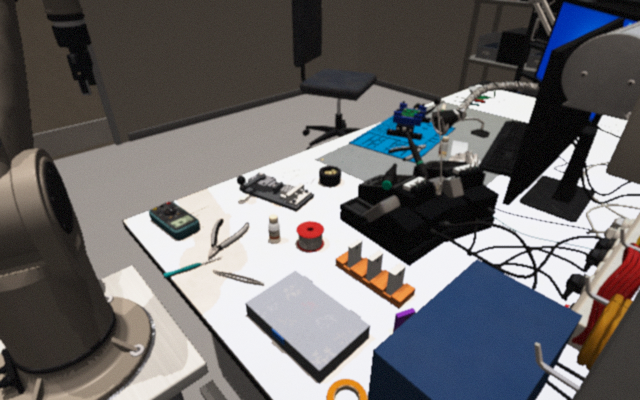

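View pics/top0.png

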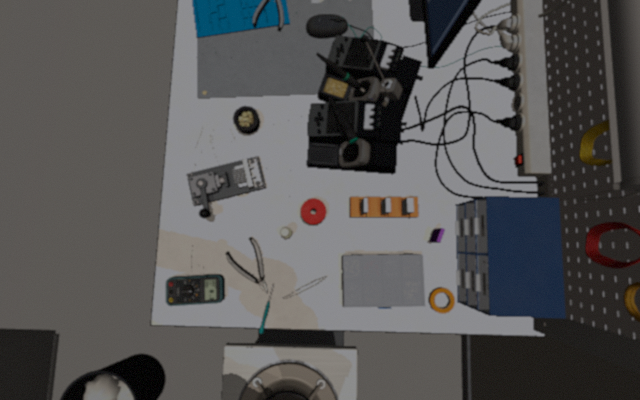

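The scene view shows the clamp around (275,190), the vial (273,230), the spool (310,237) and the holder (375,275). In the top view the clamp is around (225,180) with its knob at (205,212), the holder is at (384,207) with pieces near (364,387,408), and the vial is at (286,232). A purple look-alike sits at (436,236).

```bash
cat > h.py <<'E'
import numpy as np,cv2
from scipy.spatial.transform import Rotation as R
from bench import telemetry,grab_frame
def foc(f): return f["frame"].shape[0]/2/np.tan(np.radians(f["vertical_fov"])/2)
def ray(f,u,v):
    F=foc(f);d=np.array([(u-f["cx"])/F,-(v-f["cy"])/F,-1]);return R.from_rotvec(f["attitude"]).apply(d)
def onz(f,u,v,z):
    d=ray(f,u,v);o=np.array(f["origin"]);return o+d*(z-o[2])/d[2]
def proj(f,p):
    c=R.from_rotvec(f["attitude"]).inv().apply(np.array(p)-f["origin"]);F=foc(f)
    return f["cx"]-F*c[0]/c[2],f["cy"]+F*c[1]/c[2]
def crop(f,name,u0,v0,w,h,s):
    cv2.imwrite(name,cv2.resize(f["frame"][v0:v0+h,u0:u0+w,::-1],None,fx=s,fy=s,interpolation=cv2.INTER_CUBIC))
E
python3 - <<'E'
from h import *
f=grab_frame("top")
a=cv2.resize(f["frame"][145:225,175:275,::-1],None,fx=6,fy=6,interpolation=cv2.INTER_CUBIC)
b=cv2.resize(f["frame"][180:225,335:435,::-1],None,fx=6,fy=6,interpolation=cv2.INTER_CUBIC)
cv2.imwrite("pics/c0.png",cv2.convertScaleAbs(a,alpha=1.6)[:,:]);cv2.imwrite("pics/c1.png",b)
for n,(u,v,z) in dict(knob=(205,212,.0655),vial=(286,232,.068),spool=(313,211,.042),holder=(384,207,.02)).items(): print(n,onz(f,u,v,z).round(3))
hsv=cv2.cvtColor(f["frame"],cv2.COLOR_RGB2HSV)
m=cv2.inRange(hsv,(8,120,80),(22,255,255));m[:,:335]=0;m[:,435:]=0;m[:180]=0;m[225:]=0
p=np.argwhere(m)[:,::-1].astype(np.float32);print(cv2.minAreaRect(p),len(p))
g=grab_frame("scene"); print(proj(g,onz(f,384,207,.02)),proj(g,onz(f,205,212,.0655)))
print(proj(f,[0.271,.618,.256]),proj(g,[0.271,.618,.256]))
E
```

```text
knob [0.463 0.205 0.066]
vial [0.422 0.016 0.068]
spool [ 0.474 -0.044  0.042]
holder [ 0.491 -0.218  0.02 ]
((383.5, 206.5), (19.0, 67.0), 90.0) 814
(np.float64(372.4349415106894), np.float64(271.7837156969829)) (np.float64(241.8730531938411), np.float64(179.43042116193234))
(np.float64(-76.15618334670086), np.float64(306.5926194650822)) (np.float64(87.38299498833842), np.float64(84.39185285646376))
```

View pics/c0.png

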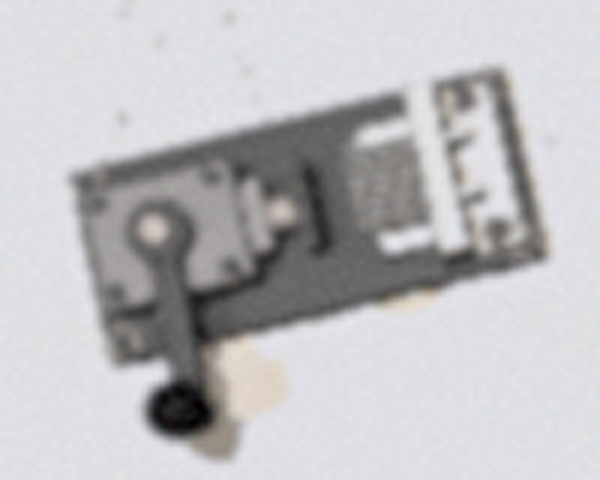

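View pics/c1.png

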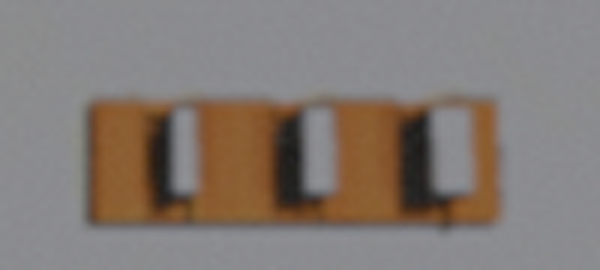

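The clamp crop shows plate corners at (75,178), (500,70), (548,255) and (115,360), the dark pad edge at about (318,207), the heatsink face at about (361,188) and the knob at (179,409). In the holder crop the piece tops get wider from left to right: thin (184,151), middle (319,152), thick (452,151).

```bash
cat > m.py <<'E'
from h import *
f=grab_frame("top")
A=lambda x,y,z:onz(f,175+(x+.5)/6-.5,145+(y+.5)/6-.5,z)
B=lambda x,y,z:onz(f,335+(x+.5)/6-.5,180+(y+.5)/6-.5,z)
E
python3 - <<'E'
from m import *
c=[A(*p,.012) for p in((75,178),(500,70),(548,255),(115,360))]
print(np.round(c,3),[np.linalg.norm(c[i]-c[(i+1)%4]).round(4) for i in range(4)])
x=(c[1]+c[2]-c[0]-c[3]);x/=np.linalg.norm(x);mid=sum(c)/4
print("clampx",x.round(3),np.degrees(np.arctan2(x[1],x[0])),"mid",mid.round(4))
y=np.array([-x[1],x[0],0])
for n,p in dict(pad1=(308,165,.0335),pad2=(327,250,.0335),padc=(320,207,.0335),hs=(361,188,.034),hsr=(430,185,.034),knob=(179,409,.0655),piv=(157,228,.05)).items():
    q=A(*p);print(n,q.round(4),((q-mid)@x).round(4),((q-mid)@y).round(4))
for n,p in dict(thin=(184,151,.066),mid=(319,152,.066),thick=(452,151,.066)).items():print(n,B(*p).round(4))
h=[B(*p,.02) for p in((90,100),(497,100),(497,220),(90,220))];print(np.round(h,4),(sum(h)/4).round(4));d=h[1]-h[0];print(np.linalg.norm(d),np.degrees(np.arctan2(d[1],d[0])))
print(R.from_rotvec(telemetry.get_obs()["orientation"]).as_matrix().round(3))
E
```

```text
[[0.56  0.273 0.012]
 [0.611 0.099 0.012]
 [0.533 0.075 0.012]
 [0.484 0.251 0.012]] [np.float64(0.1815), np.float64(0.0813), np.float64(0.1825), np.float64(0.0786)]
clampx [ 0.275 -0.961  0.   ] -74.0463067215857 mid [0.547  0.1743 0.012 ]
pad1 [0.564  0.1709 0.0335] 0.008 0.0154
pad2 [0.5293 0.1611 0.0335] 0.0079 -0.0206
padc [0.5468 0.165  0.0335] 0.0089 -0.0027
hs [0.555  0.1487 0.034 ] 0.0268 0.0007
hsr [0.5571 0.1208 0.034 ] 0.0542 -0.0049
knob [0.4609 0.2063 0.0655] -0.0545 -0.074
piv [0.5337 0.2249 0.05  ] -0.0523 0.0011
thin [ 0.4903 -0.1656  0.066 ]
mid [ 0.4915 -0.2179  0.066 ]
thick [ 0.4934 -0.2695  0.066 ]
[[ 0.5152 -0.1328  0.02  ]
 [ 0.5201 -0.2998  0.02  ]
 [ 0.4708 -0.2995  0.02  ]
 [ 0.466  -0.1337  0.02  ]] [ 0.493  -0.2164  0.02  ]
0.16701233591394854 -88.31637349747434
[[-0.916  0.401 -0.   ]
 [ 0.401  0.916 -0.001]
 [-0.    -0.001 -1.   ]]
```

```bash
cat > g.py <<'E'
import sys
from h import *
def goal(pts):
    "pts: list of x,y,z,theta(tool y angle deg); prints shift and turn shares, each from the previous pose"
    o=telemetry.get_obs();p=np.array(o["tcp_pos"]);M=R.from_rotvec(o["orientation"]).as_matrix()
    print("at",p.round(4),"th",np.degrees(np.arctan2(M[1,1],M[0,1])).round(2),"t",round(o["clock"],2))
    for x,y,z,t in pts:
        c,s=np.cos(np.radians(t)),np.sin(np.radians(t));N=np.array([[-s,c,0],[c,s,0],[0,0,-1.]])
        print((M.T@(np.array([x,y,z])-p)/.25).round(3).tolist(),(R.from_matrix(M.T@N).as_rotvec()/np.pi).round(4).tolist());M=N;p=np.array([x,y,z])
if __name__=="__main__": goal([list(map(float,a.split(","))) for a in sys.argv[1:]])
E
python3 g.py .45,.44,.25,91.7 .56,.2,.25,91.7 .54,-.03,.25,91.7 .4934,-.2695,.15,91.7 .4934,-.2695,.063,91.7
```

```text
at [0.2707 0.6181 0.2559] th 66.35 t 0.25
[-0.943, -0.365, 0.024] [-0.0003, -0.0, -0.1408]
[-0.411, -0.973, 0.0] [0.0, 0.0, 0.0]
[0.107, -0.917, 0.0] [0.0, 0.0, 0.0]
[0.215, -0.952, 0.4] [0.0, 0.0, 0.0]
[0.0, 0.0, 0.348] [0.0, 0.0, 0.0]
```

Request:
apply_moves(
  rows=[
    [[-0.943,-0.365,0.024],[0,0,-0.141]],
    [[-0.943,-0.365,0.024],[0,0,-0.141]],
    [[-0.943,-0.365,0.024],[0,0,-0.141]],
    [[-0.943,-0.365,0.024],[0,0,-0.141]],
    [[-0.943,-0.365,0.024],[0,0,-0.141]],
  ],
  jaw=0,
  newtons=40,
)

```text
clock: 0.88
tcp_pos: [0.4554, 0.4342, 0.2502]
orientation: [-0.031, 3.139, -0.004]
contact_force: [0.2, 0.1, -0.5]
grip_width: 0.0424
gripper_force: 0.0
```

Request:
apply_moves(
  rows=[
    [[-0.411,-0.973,0],[0,0,0]],
    [[-0.411,-0.973,0],[0,0,0]],
    [[-0.411,-0.973,0],[0,0,0]],
    [[-0.411,-0.973,0],[0,0,0]],
    [[-0.411,-0.973,0],[0,0,0]],
  ],
)

```text
clock: 1.5
tcp_pos: [0.5618, 0.1952, 0.2504]
orientation: [-0.037, 3.141, -0.003]
contact_force: [-0.1, 0.6, 0.6]
grip_width: 0.0427
gripper_force: 0.0
```

Request:
apply_moves(
  rows=[
    [[0.107,-0.917,0],[0,0,0]],
    [[0.107,-0.917,0],[0,0,0]],
    [[0.107,-0.917,0],[0,0,0]],
    [[0.107,-0.917,0],[0,0,0]],
  ],
)

```text
clock: 2.0
tcp_pos: [0.5399, -0.0314, 0.2505]
orientation: [-0.046, 3.141, 0.0]
contact_force: [0.5, 1.2, 0.9]
grip_width: 0.0425
gripper_force: 0.0
```

Request:
apply_moves(
  rows=[
    [[0.215,-0.952,0.4],[0,0,0]],
    [[0.215,-0.952,0.4],[0,0,0]],
    [[0.215,-0.952,0.4],[0,0,0]],
    [[0.215,-0.952,0.4],[0,0,0]],
    [[0.215,-0.952,0.4],[0,0,0]],
    [[0.215,-0.952,0.4],[0,0,0]],
  ],
)

```text
clock: 2.75
tcp_pos: [0.494, -0.2687, 0.1499]
orientation: [0.047, -3.141, -0.001]
contact_force: [0.7, 0.8, -0.4]
grip_width: 0.0426
gripper_force: 0.0
```

```bash
python3 g.py .4934,-.2695,.15,91.7 .4934,-.2695,.063,91.7
python3 - <<'E'
from h import *
f=grab_frame("scene");crop(f,"pics/s1.png",300,170,160,140,5)
E
```

```text
at [ 0.494  -0.2687  0.1499] th 91.7 t 2.75
[0.003, -0.003, -0.001] [0.0003, -0.0002, 0.0]
[0.0, 0.0, 0.348] [0.0, 0.0, 0.0]
```

View pics/s1.png

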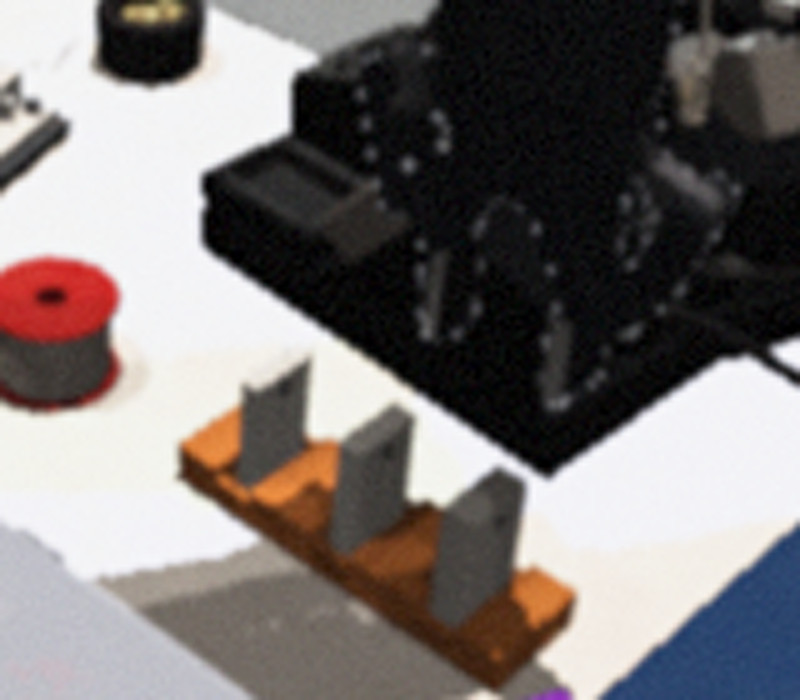

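The open fingers, with tips at about (435,330) and (560,390), straddle the thick piece's top at (490,490). Descending and gripping.

Request:
apply_moves(
  rows=[
    [[0.003,-0.003,0.17],[0,0,0]],
    [[0.003,-0.003,0.348],[0,0,0]],
    [[0.003,-0.003,0.348],[0,0,0]],
    [[0.003,-0.003,0.348],[0,0,0]],
  ],
)

```text
clock: 3.3
tcp_pos: [0.4947, -0.2692, 0.0649]
orientation: [-0.05, 3.139, -0.0]
contact_force: [0.2, 0.4, 0.6]
grip_width: 0.0429
gripper_force: 0.0
```

Request:
apply_moves(
  rows=[
    [[0,0,0],[0,0,0]],
    [[0,0,0],[0,0,0]],
    [[0,0,0],[0,0,0]],
    [[0,0,0],[0,0,0]],
  ],
  jaw=-1,
)

```text
clock: 3.8
tcp_pos: [0.4944, -0.2703, 0.0652]
orientation: [-0.047, 3.138, -0.001]
contact_force: [-0.7, 1.1, 7.4]
grip_width: 0.0142
gripper_force: 39.7
```

Request:
apply_moves(
  rows=[
    [[0,0,-0.2],[0,0,0]],
    [[0,0,-0.4],[0,0,0]],
    [[0,0,-0.4],[0,0,0]],
  ],
)

```text
clock: 4.18
tcp_pos: [0.4956, -0.2716, 0.168]
orientation: [-0.046, 3.133, -0.005]
contact_force: [0.4, -0.1, -1.9]
grip_width: 0.0143
gripper_force: 39.5
```

```bash
python3 g.py .54,-.05,.165,106 .5507,.1575,.14,106 .5507,.1575,.098,106
```

```text
at [ 0.4956 -0.2716  0.168 ] th 91.7 t 4.17
[-0.204, 0.881, 0.011] [-0.0014, 0.0026, -0.0794]
[-0.27, 0.786, 0.1] [0.0, 0.0, 0.0]
[0.0, 0.0, 0.168] [0.0, 0.0, 0.0]
```

Request:
apply_moves(
  rows=[
    [[-0.204,0.881,0.011],[0,0,-0.0794]],
    [[-0.204,0.881,0.011],[0,0,-0.0794]],
    [[-0.204,0.881,0.011],[0,0,-0.0794]],
    [[-0.204,0.881,0.011],[0,0,-0.0794]],
    [[-0.204,0.881,0.011],[0,0,-0.0794]],
  ],
)

```text
clock: 4.8
tcp_pos: [0.5375, -0.044, 0.1599]
orientation: [0.448, -3.109, -0.003]
contact_force: [-0.4, -1.6, -0.9]
grip_width: 0.0142
gripper_force: 39.5
```

Request:
apply_moves(
  rows=[
    [[-0.27,0.786,0.1],[0,0,0]],
    [[-0.27,0.786,0.1],[0,0,0]],
    [[-0.27,0.786,0.1],[0,0,0]],
    [[-0.27,0.786,0.1],[0,0,0]],
    [[-0.27,0.786,0.1],[0,0,0]],
    [[-0.27,0.786,0.1],[0,0,0]],
  ],
)

```text
clock: 5.55
tcp_pos: [0.5482, 0.1561, 0.1354]
orientation: [0.433, -3.111, 0.003]
contact_force: [-0.4, -1.2, -1.0]
grip_width: 0.0142
gripper_force: 39.5
```

```bash
python3 g.py .5507,.1575,.100,106
python3 - <<'E'
from h import *
g=grab_frame("scene");f=grab_frame("top")
a=cv2.resize(g["frame"][150:220,225:325,::-1],None,fx=6,fy=6,interpolation=cv2.INTER_CUBIC)
cv2.imwrite("pics/s2.png",a)
E
```

```text
at [0.5482 0.1561 0.1354] th 105.83 t 5.55
[-0.011, 0.003, 0.142] [-0.0005, -0.0003, -0.0009]
```

View pics/s2.png

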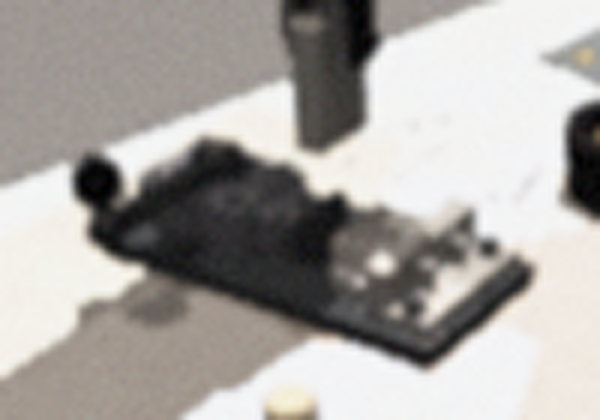

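The piece, with its lower edge at about (318,145), hangs above the gap between the pad (330,215) and the heatsink (375,240). Lowering to just above the gap.

Request:
apply_moves(
  rows=[
    [[-0.011,0.003,0.07],[0,0,-0.001]],
    [[-0.011,0.003,0.15],[0,0,-0.001]],
    [[-0.011,0.003,0.15],[0,0,-0.001]],
    [[-0.011,0.003,0.15],[0,0,-0.001]],
  ],
)

```text
clock: 6.15
tcp_pos: [0.5507, 0.1602, 0.098]
orientation: [0.442, -3.11, 0.0]
contact_force: [0.1, -0.5, -1.9]
grip_width: 0.0144
gripper_force: 39.5
```

Request:
apply_moves(
  rows=[
    [[0,0,0.008],[0,0,0]],
    [[0,0,0.016],[0,0,0]],
    [[0,0,0.024],[0,0,0]],
    [[0,0,0.024],[0,0,0]],
  ],
)

```text
clock: 6.65
tcp_pos: [0.5504, 0.1606, 0.0919]
orientation: [0.443, -3.11, 0.0]
contact_force: [-0.1, -0.4, -1.0]
grip_width: 0.0139
gripper_force: 39.5
```

Request:
apply_moves(
  rows=[
    [[0,-0.012,0],[0,0,0]],
    [[0,-0.012,0],[0,0,0]],
    [[0,-0.012,0.008],[0,0,0]],
    [[0,-0.012,0.016],[0,0,0]],
    [[0,-0.012,0.016],[0,0,0]],
  ],
)

```text
clock: 7.28
tcp_pos: [0.5519, 0.1599, 0.0886]
orientation: [-0.445, 3.108, 0.004]
contact_force: [-0.9, 6.3, 1.7]
grip_width: 0.0146
gripper_force: 40.1
```

Request:
apply_moves(
  rows=[
    [[0,0.01,0],[0,0,0]],
    [[0,0.01,0],[0,0,0]],
    [[0,0.01,0.008],[0,0,0]],
    [[0,0.01,0.016],[0,0,0]],
    [[0,0.01,0.016],[0,0,0]],
  ],
)

```text
clock: 7.9
tcp_pos: [0.5505, 0.1598, 0.0837]
orientation: [0.442, -3.11, 0.0]
contact_force: [-1.2, 0.8, -1.2]
grip_width: 0.0145
gripper_force: 39.7
```

The thick piece is about 9 mm into the gap with almost no force. Lowering on.

Request:
apply_moves(
  rows=[
    [[0,0,0.01],[0,0,0]],
    [[0,0,0.02],[0,0,0]],
    [[0,0,0.03],[0,0,0]],
    [[0,0,0.04],[0,0,0]],
    [[0,0,0.046],[0,0,0]],
    [[0,0,0.046],[0,0,0]],
  ],
)

```text
clock: 8.65
tcp_pos: [0.5505, 0.1599, 0.0723]
orientation: [0.442, -3.11, 0.0]
contact_force: [-0.2, 1.5, -1.5]
grip_width: 0.0145
gripper_force: 39.6
```

Request:
apply_moves(
  rows=[
    [[0,0,0.004],[0,0,0]],
    [[0,0,0.008],[0,0,0]],
    [[0,0,0.012],[0,0,0]],
    [[0,0,0.012],[0,0,0]],
  ],
)

```text
clock: 9.15
tcp_pos: [0.5508, 0.16, 0.0711]
orientation: [-0.442, 3.11, 0.0]
contact_force: [-4.9, -0.5, 14.8]
grip_width: 0.0145
gripper_force: 42.0
```

Request:
apply_moves(
  rows=[
    [[0,0,-0.006],[0,0,0]],
    [[0,0,-0.006],[0,0,0]],
    [[0,0,-0.006],[0,0,0]],
  ],
  jaw=-0.1,
)

```text
clock: 9.52
tcp_pos: [0.5506, 0.1599, 0.0709]
orientation: [0.443, -3.11, 0.0]
contact_force: [0.3, -0.3, -0.1]
grip_width: 0.0382
gripper_force: 0.0
```

Request:
apply_moves(
  rows=[
    [[0,0,-0.1],[0,0,0]],
    [[0,0,-0.3],[0,0,0]],
    [[0,0,-0.4],[0,0,0]],
    [[0,0,-0.4],[0,0,0]],
  ],
)

```text
clock: 10.02
tcp_pos: [0.5519, 0.1604, 0.173]
orientation: [-0.442, 3.106, 0.002]
contact_force: [-0.1, -0.9, -0.2]
grip_width: 0.0389
gripper_force: 0.0
```

```bash
python3 - <<'E'
from h import *
g=grab_frame("scene");f=grab_frame("top")
a=cv2.resize(g["frame"][150:220,225:325,::-1],None,fx=6,fy=6,interpolation=cv2.INTER_CUBIC)
cv2.imwrite("pics/s3.png",a)
E
python3 g.py .5319,.2305,.17,106 .4609,.2063,.17,106 .4609,.2063,.0715,106
```

```text
at [0.5502 0.16   0.1704] th 106.2 t 10.12
[-0.009, 0.291, 0.001] [-0.0, -0.0003, 0.0011]
[0.3, -0.015, 0.0] [0.0, 0.0, 0.0]
[0.0, 0.0, 0.394] [0.0, 0.0, 0.0]
```

View pics/s3.png

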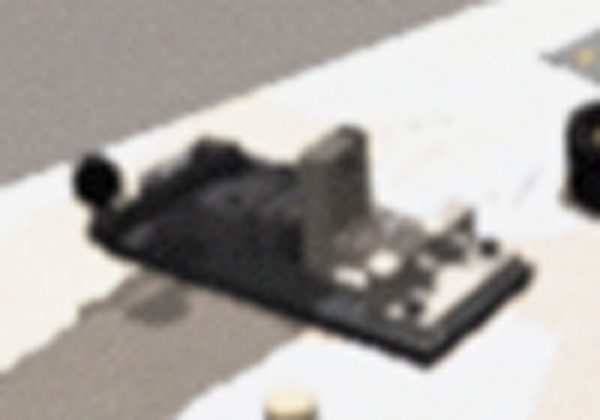

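The piece stands upright in the gap, with its top at (340,135), and the lever is still open with the knob at (97,180). Next is the knob.

Request:
apply_moves(
  rows=[
    [[-0.009,0.291,0],[0,0,0]],
    [[0.15,0.285,0],[0,0,0]],
    [[0.29,0.276,0.1],[0,0,0]],
    [[0.29,0.276,0.1],[0,0,0]],
    [[0.29,0.276,0.1],[0,0,0]],
  ],
  jaw=0.1,
)

```text
clock: 10.75
tcp_pos: [0.4619, 0.206, 0.1454]
orientation: [0.442, -3.11, 0.001]
contact_force: [-0.3, 0.3, 1.6]
grip_width: 0.0468
gripper_force: 0.0
```

```bash
python3 g.py .461,.207,.0745,106
python3 - <<'E'
from h import *
print(telemetry.get_obs()["joints"])
g=grab_frame("scene")
a=cv2.resize(g["frame"][130:210,195:295,::-1],None,fx=6,fy=6,interpolation=cv2.INTER_CUBIC)
cv2.imwrite("pics/s4.png",a)
E
```

```text
at [0.4619 0.206  0.1454] th 106.19 t 10.75
[0.002, 0.005, 0.284] [-0.0001, -0.0003, 0.0011]
[-0.59541768  0.34607625  0.06307723  2.05973016 -0.03161372  0.73753466
  1.34079624]
```

View pics/s4.png

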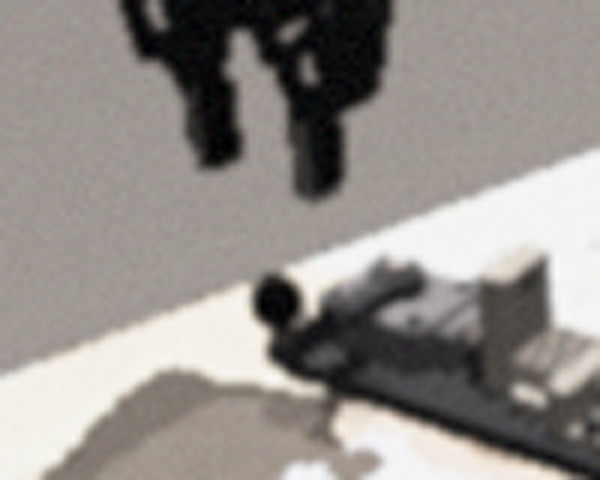

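Finger tips at (215,160) and (315,190) straddle the knob at (277,300). Descending and gripping it.

Request:
apply_moves(
  rows=[
    [[0.002,0.005,0.15],[0,0,0]],
    [[0.002,0.005,0.284],[0,0,0]],
    [[0.002,0.005,0.284],[0,0,0]],
    [[0.002,0.005,0.284],[0,0,0]],
  ],
)

```text
clock: 11.3
tcp_pos: [0.4621, 0.2075, 0.076]
orientation: [-0.442, 3.109, 0.001]
contact_force: [-0.6, 0.3, -0.1]
grip_width: 0.0468
gripper_force: 0.0
```

Request:
apply_moves(
  rows=[
    [[0,0,0],[0,0,0]],
    [[0,0,0],[0,0,0]],
    [[0,0,0],[0,0,0]],
    [[0,0,0],[0,0,0]],
  ],
  jaw=-1,
  newtons=25,
)

```text
clock: 11.8
tcp_pos: [0.4619, 0.2077, 0.0764]
orientation: [-0.442, 3.108, 0.002]
contact_force: [-0.3, 0.4, 6.6]
grip_width: 0.0222
gripper_force: 24.2
```

Request:
apply_moves(
  rows=[
    [[-0.005,0.052,0],[0,0,0.056]],
    [[-0.018,0.103,0],[0,0,0.111]],
    [[-0.04,0.15,0],[0,0,0.167]],
    [[-0.07,0.193,0],[0,0,0.222]],
    [[-0.07,0.193,0],[0,0,0.222]],
  ],
)

```text
clock: 12.42
tcp_pos: [0.4669, 0.2596, 0.0765]
orientation: [0.646, 3.07, 0.005]
contact_force: [5.0, -1.4, 3.7]
grip_width: 0.0219
gripper_force: 24.6
```

Request:
apply_moves(
  rows=[
    [[-0.005,0.052,0],[0,0,0.056]],
    [[-0.018,0.103,0],[0,0,0.111]],
    [[-0.04,0.15,0],[0,0,0.167]],
    [[-0.07,0.193,0],[0,0,0.222]],
    [[-0.107,0.23,0],[0,0,0.278]],
    [[-0.115,0.236,0],[0,0,0.289]],
    [[-0.115,0.236,0],[0,0,0.289]],
    [[-0.115,0.236,0],[0,0,0.289]],
  ],
)

```text
clock: 13.42
tcp_pos: [0.512, 0.2966, 0.0754]
orientation: [-1.929, -2.477, 0.011]
contact_force: [-7.9, -9.3, 15.5]
grip_width: 0.0219
gripper_force: 25.9
```

```bash
python3 g.py .5131,.297,.0745,16
```

```text
at [0.512  0.2966 0.0754] th 14.18 t 13.43
[0.0, 0.004, 0.003] [-0.0023, 0.0008, -0.0101]
```

Request:
apply_moves(
  rows=[
    [[0,0.012,0],[0,0,0]],
    [[0,0.024,0],[0,0,0]],
    [[0,0.024,0],[0,0,0]],
    [[0,0.024,0],[0,0,0]],
  ],
)

```text
clock: 13.92
tcp_pos: [0.5125, 0.2969, 0.0748]
orientation: [-1.923, -2.472, 0.026]
contact_force: [-23.2, -13.8, 30.4]
grip_width: 0.0223
gripper_force: 27.7
```

That is the lever's end stop. Easing off, releasing and rising.

Request:
apply_moves(
  rows=[
    [[0,-0.02,0],[0,0,0]],
    [[0,-0.02,0],[0,0,0]],
  ],
)

```text
clock: 14.18
tcp_pos: [0.512, 0.2967, 0.0752]
orientation: [-1.927, -2.476, 0.013]
contact_force: [-9.6, -10.6, 16.0]
grip_width: 0.0218
gripper_force: 26.1
```

Request:
apply_moves(
  rows=[
    [[0,0,0],[0,0,0]],
    [[0,0,0],[0,0,0]],
    [[0,0,0],[0,0,0]],
    [[0,0,0],[0,0,0]],
  ],
  jaw=0.1,
)

```text
clock: 14.68
tcp_pos: [0.5153, 0.3012, 0.075]
orientation: [-1.929, -2.48, -0.0]
contact_force: [0.5, -0.2, 0.6]
grip_width: 0.0467
gripper_force: 0.0
```

Request:
apply_moves(
  rows=[
    [[0,0,-0.1],[0,0,0]],
    [[0,0,-0.3],[0,0,0]],
    [[0,0,-0.6],[0,0,0]],
    [[0,0,-0.6],[0,0,0]],
    [[0,0,-0.6],[0,0,0]],
  ],
)

```text
clock: 15.3
tcp_pos: [0.5155, 0.3014, 0.2256]
orientation: [-1.929, -2.48, -0.003]
contact_force: [-0.6, 0.3, 0.2]
grip_width: 0.0473
gripper_force: 0.0
```

Run:
```python
from h import *
g=grab_frame("scene");f=grab_frame("top")
a=cv2.resize(g["frame"][140:240,200:330,::-1],(780,600),interpolation=cv2.INTER_CUBIC)
cv2.imwrite("pics/s5.png",a)
a=cv2.resize(f["frame"][140:225,160:275,::-1],(800,590),interpolation=cv2.INTER_CUBIC)
cv2.imwrite("pics/t5.png",cv2.convertScaleAbs(a,alpha=1.5))
```

```text
(no output)
```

View pics/s5.png

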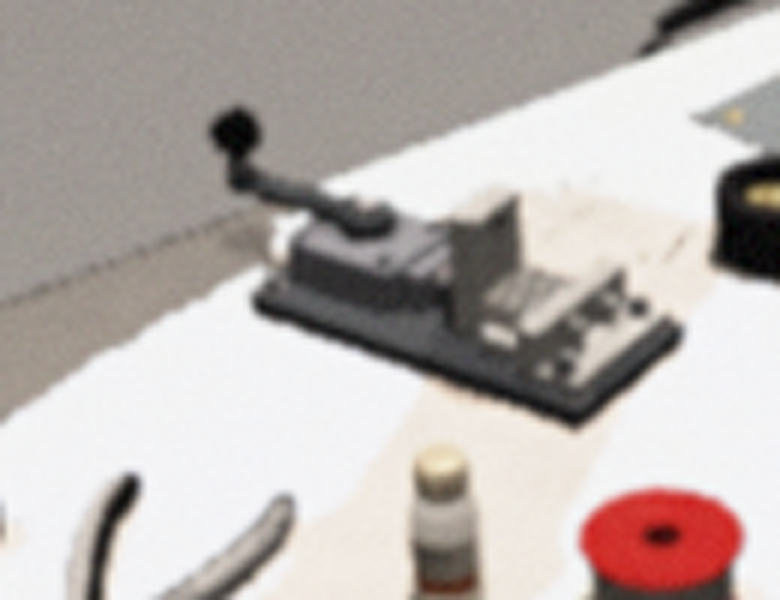

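The lever points straight back, with the knob at (237,132). The piece is upright in the gap at (485,260), and the vial and spool are untouched. The thick piece went in freely. With a gap of at most 18 mm, the pad's 3.7 mm stroke must grip it, so I'm handing in.

```bash
python3 -c "
from bench import job;print(job.hand_in())"
```

```text
the job is handed in; nothing more can be done
None
```

I clamped the heatsink with the thick (15 mm) piece, which went in without forcing, and swung the lever to its end stop. The other two pieces were never touched, and the job was handed in at about 15 s; the hand-in gave no verdict.

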